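# Shut down the bench power dock and put its battery on charge

### The job

Switch the bench power dock off: lift the red locking collar on its toggle, throw the lever over to the red-dot side and let the collar drop back home. Then squeeze the battery's two orange side buttons together, draw the battery straight off the dock's rails and stand it, the same way round as the one already charging, fully down in the empty charging cradle. Let go of it there, and leave the charging battery undisturbed.

Things in the scene. Friction and masses are not known exactly. Their poses are not given: they have to be found in the camera images.
- dock: Fixed dark grey bench power dock, 116 x 184 mm; origin on the bench under the middle of the seated battery, x to its rear, y to its left. Battery lane along x at y = 0, cheeks 26 to 34 mm either side of it and 38 mm high, tower 64 mm high behind, open to the front (-x). Switch console on the left, top 30 mm high, with a green dot (on) at the rear and a red dot (off) at the front
- dock_seat (a point): Middle of the lane floor, 14 mm above the bench, where the middle of the battery's foot is at the start (within 2 mm); axes as the dock's. Steel lips over the foot stop the battery from being lifted until it has been drawn at least 42 mm towards the dock's -x
- lever_hinge (a point): Hinge of the toggle lever, 28 mm above the bench, 100 mm to the left (+y) of the dock's origin; axes as the dock's. The lever swings in the dock's x-z plane; the steel gate round it reaches 60 mm above the bench and 24 mm either way along x
- lever (a joint): Angle of the toggle lever, rad: 0 = on, leaning 0.4 rad from upright to the rear (+x of the dock, green dot); 0.8 = off, leaning 0.4 rad to the front (-x, red dot), a stop at both ends. Friction keeps it where it is left. With the collar down the gate locks it at either end, with up to 0.1 rad of play
- collar (a joint): Lift of the red locking collar along the lever, m: 0 = down (locked), 0.016 = top stop. A spring pulls it down with 3 N, 7 N when fully lifted; from a lift of about 0.009 it clears the gate and the lever can swing. Let go at the end of the throw, it drops home
- collar_grip (a point): Middle of the red ribbed collar, a barrel 28 mm across at its middle, 19 mm at its ends and 26 mm long, round the steel lever, 53 mm from the hinge along the lever when down (69 mm when fully lifted); z points up along the lever. The lever's 12 mm thick tip stands 18 mm out above the collar when it is down
- battery: Loose black tool battery, 92 x 47 x 58 mm, about 0.36 kg; origin under the middle of its foot, x towards its contacts end (rear of the dock), z up. Foot 72 x 38 x 5 mm under a narrower neck; the body begins 11.5 mm up. Below each orange button a catch 14 to 22 mm up stands in a window of the dock's cheek and holds the battery from sliding out
- battery_squeeze (a point): Point midway between the two orange buttons, 42 mm above the battery's underside; axes as the battery's, buttons on its +y and -y sides, each 28 mm long and 32 to 52 mm above the underside; 61 mm across both when out, 49 mm when pushed in
- battery_contacts (a point): Underside of the battery's foot at its rear end, 36 mm along +x from the battery's origin
- button_left (a joint): Travel of the button on the battery's +y side, m: 0 = out, 0.006 = fully in; its spring pushes with 3.5 N out, 7.7 N in. The catch is clear from about 0.005. The pushed-in buttons are also where the battery is held and carried
- button_right (a joint): The same for the button on the battery's -y side
- cradle_free: Fixed dark grey drop-in charging cradle, empty, lamp grey, 124 x 84 mm, beside the busy one, on either side of it; origin on the bench under the middle of its pocket, x towards its rear tower (62 mm high, from x = 52 mm). Pocket for the battery's foot: floor 8 mm and rim 16 mm above the bench, 80 x 45 mm at the floor, sides sloping out to 86 x 53 mm
- cradle_free_contacts (a point): Point on the floor of the empty cradle's pocket, 36 mm towards the tower from its middle: the battery's contacts point belongs here, so its contacts end is at the tower
- cradle_busy: The same kind of cradle, its lamp green, holding the battery already charging; origin and axes alike. Behind all this, from x = 0.64 of the world, the bench ends at a wall, so keep the arm back when it swings across
- charging_battery: Loose battery of the same kind in the busy cradle, to be left alone; origin and axes as the other's

How it is judged (in metres and radians):
On the way, in this order (a step that is already met when the one before it is completed fails the run):
1. the dock is switched off and locked: lever at the red-dot end, collar down, battery still in the dock (value of joint lever above 0.65 rad and value of joint collar below 0.003 m and distance between battery and dock_seat below 0.01 m), for 0.2 s.
2. both side buttons are squeezed in while the battery is still in the dock (value of joint each of button_left, button_right above 0.0045 m and distance between battery and dock_seat below 0.01 m), for 0.05 s.
3. the battery is off the dock's rails (x of battery in the frame of dock_seat below -0.04 m), for 0.1 s.
At the end, for the whole second after the job is handed in: The battery stands released, upright (within 0.06 rad) and still in the empty cradle's pocket, down on its floor (within 2.5 mm), its middle and its contacts point within 10 mm of their places; the dock's lever is at the off end (joint over 0.65) with the collar down (under 3 mm of lift) (distance between battery_contacts and cradle_free_contacts below 0.01 m and horizontal distance between battery and cradle_free below 0.01 m and z of battery in the frame of cradle_free below 0.0105 m and angle between battery's own z axis and vertical below 0.06 rad and linear speed of battery below 0.01 m/s and value of joint lever above 0.65 rad and value of joint collar below 0.003 m); the robot touches nothing.
It fails at once if the charging battery is disturbed (moved over 12 mm) (distance of charging_battery from where it was at the start of the episode above 0.012 m).
It also fails if it takes over 51 s, if anything falls off the work surface, if the arm or the gripper's body presses on something with over 40 N, if the wrist force passes 120 N, or if a joint passes its speed limit or range.

### The arm

A 6-joint arm with a two-finger parallel gripper is mounted at the origin on the work surface; the furniture and walls round the work are solid. World frame = base frame: x ahead of the robot, y to its left, z up, the work surface at z = 0. Lengths are in mm, angles in rad, forces in N, time in s.
With the tool pointing down it reaches from about 350 to 850 mm from the base axis. Payload 8.1 kg.
Tool frame: the origin (TCP) lies midway between the tips of the shut fingers; the grasp point (between the pads) lies 19 mm behind it; z points along the fingers, y is the line along which they close (so a half turn about z gives the same grasp; the last joint's range is limited). The gripper opens to 85 mm and grips with 20 to 120 N. Pads are 22 mm wide; open, the fingers measure 114 mm over their backs; the gripper's body (76 mm by 85 mm) begins 54 mm behind the grasp point. The pads swing forward as they close: fully open they stand 13 mm farther back than shut.
Start: joints at [1.03, 0.13, 1.488, -0, 1.523, -0.085], TCP at [264.089, 538.76, 231.292] pointing down, gripper open.
Joint ranges: [-2.96, 2.96], [-0.89, 2.26], [0.02, 2.5], [-1.34, 4.48], [0, 2.73], [-2.66, 2.66]. Speed limits (rad/s): [2.39, 2.39, 2.79, 3.14, 3.14, 3.14].

### API

Orientations are given as a unit quaternion [w, x, y, z].
In Python, from rig import r, eyes gives the robot as it stands. The module is installed in compiled form; this text tells all that it offers.
- The arm moves only by the shell command python3 -m pendant 'ROWS'. ROWS is JSON, a list of rows, each a list of 7 numbers: the shift along the tool's x, y, z in mm, then the turn, a rotation vector about the tool's x, y, z in rad, then the gripper's target within -1 to 1 (shut at 1, half-way at 0, fully open at -1). In form: [[dx, dy, dz, wx, wy, wz, claw], ...]. A call has 1 to 8 rows; each row shifts and turns the commanded pose from where the row before left it, along the tool's axes as they then stand; what a row does not reach is not made up. A row lasts 1/10 s, in which the tool goes at most 50 mm and 8.59 degrees, less where a joint would pass 70% of its speed; a pose out of reach is approached as far as the arm can. A call with a gripper value outside its range is refused whole. The fingers move at their own pace and stop on an object; the grip force is fixed at half the most. Time passes only in rows, so rows that do not move let the fingers close. It gives the time, the measured TCP pose, the force, the opening and the grip force at its end, in the units of the state.
- r.read_state(): the state, without advancing time (a new reading comes with each control period).
- eyes.get_image(name): name is "scene" or "top" or "wrist"; returns the picture (384x512x3 uint8, blue, green, red); there is no depth.
- eyes.camera_info(name): a dict with "fovy" (degrees; the focal length in pixels is half the picture's height over the tangent of half this angle, whatever the lens; pixels are square), "cx", "cy" (the principal point, pixels), "cam_to_world" (4x4, takes a point from camera to world coordinates); the wrist camera has in their place "T_tool_cam" (4x4, takes a point from camera to tool coordinates, whose origin is the TCP and whose axes are the flange's). Camera axes: x right, y down, z forward; pixel columns grow to the right and rows downward; lengths in mm; the calibration is good to about 2 mm. A picture is of the moment at which its call begins: read the wrist's pose just before it. camera_info takes no time and is no camera call.
- r.finish_job(): hands the job in; it is judged then, once.
The state is a dict: "time": time; "joint_pos": joint angles; "dq": joint speeds; "tau": joint torques, N m; "tool_pos": TCP position; "tcp_rot": TCP orientation; "force": force on the tool from outside, world axes, zero at the start; "ft_torque": the same for the moment, N m; "finger_gap": opening from 0.0 (shut) to 1.0 (fully open); "grip_force": force on a finger pad.
Only numpy, scipy, OpenCV 4.12 (cv2) and the standard library are available. Lean on these libraries where they do the work, as an engineer would, in place of code of your own. Each camera call takes 0.05 s, during which the arm holds its last target. There are 200 camera calls.

## Working session

There is one attempt and no reset: what is moved stays moved. The work goes in short steps, Python scripts to look and compute and a shell command to move; the robot and the scene stay as the last step left them, time stands still between calls to the robot, and variables do not carry over. Pictures are saved under pics/ and viewed, at most 10 in all, crops included, and the job is handed in when it is done.

```bash
mkdir -p pics; python3 - <<'E'
from rig import r,eyes
import cv2,numpy as np
np.set_printoptions(precision=4,suppress=True)
s=r.read_state();print(s)
for n in("scene","top","wrist"):
    print(n,eyes.camera_info(n)); cv2.imwrite(f"pics/{n}0.png",eyes.get_image(n))
a=cv2.imread("pics/scene0.png");b=cv2.imread("pics/top0.png")
cv2.imwrite("pics/top0b.png",cv2.resize(b,(800,600),interpolation=cv2.INTER_CUBIC))
cv2.imwrite("pics/scene0b.png",cv2.resize(a,(800,600),interpolation=cv2.INTER_CUBIC))
E
```

```text
{'time': 0.0, 'joint_pos': array([ 1.0296,  0.1312,  1.4893, -0.    ,  1.523 , -0.0854]), 'dq': array([ 0.0002, -0.    ,  0.0008, -0.0006, -0.001 , -0.002 ]), 'tau': array([ -0.0006, -56.9402, -50.055 ,  -0.0003,   0.0149,  -0.    ]), 'tool_pos': array([263.8141, 538.2863, 230.244 ]), 'tcp_rot': array([-0.0003,  0.2259,  0.9741, -0.0009]), 'force': array([ 0.2106,  0.5206, -0.1142]), 'ft_torque': array([ 0.003 , -0.002 , -0.0334]), 'grip_force': 0.0, 'finger_gap': 0.9990906801505626}
scene {'fovy': 44.02052135354629, 'cx': 259.2132071192833, 'cy': 186.77060574738945, 'cam_to_world': array([[   0.8178,   -0.3441,    0.4613,  -11.4963],
       [  -0.5755,   -0.4879,    0.6564, -629.3289],
       [  -0.0008,   -0.8022,   -0.597 ,  740.0853],
       [   0.    ,    0.    ,    0.    ,    1.    ]])}
top {'fovy': 52.81514957929956, 'cx': 262.8416671464876, 'cy': 194.76053867431142, 'cam_to_world': array([[ -0.0187,  -0.9845,   0.1741, 321.1899],
       [ -0.9998,   0.0186,  -0.0022, 110.2228],
       [ -0.001 ,  -0.1741,  -0.9847, 916.119 ],
       [  0.    ,   0.    ,   0.    ,   1.    ]])}
wrist {'fovy': 67.99805037078823, 'cx': 255.9850794610695, 'cy': 192.94142918285112, 'T_tool_cam': array([[  -0.0002,   -0.9597,   -0.2812,   71.7734],
       [   1.    ,   -0.0001,   -0.0003,   -0.6062],
       [   0.0002,   -0.2812,    0.9597, -142.8958],
       [   0.    ,    0.    ,    0.    ,    1.    ]])}
```

View pics/top0b.png

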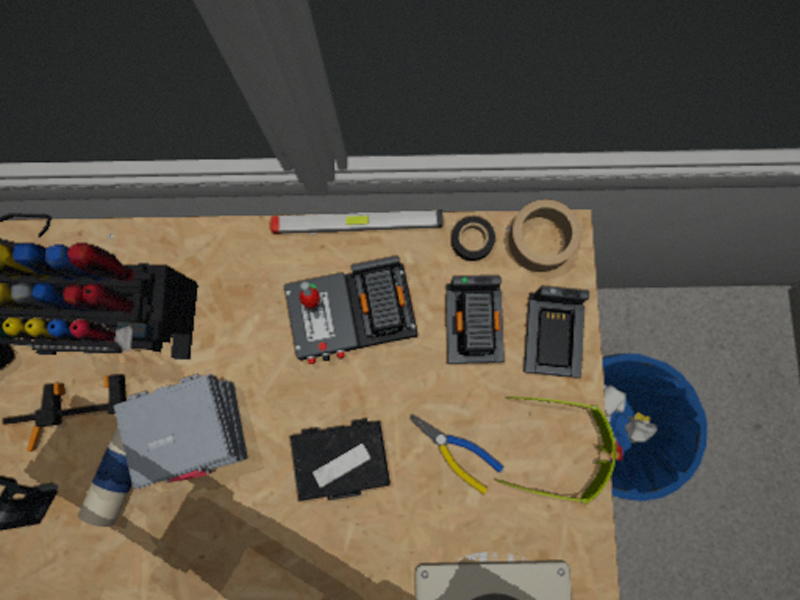

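View pics/scene0b.png

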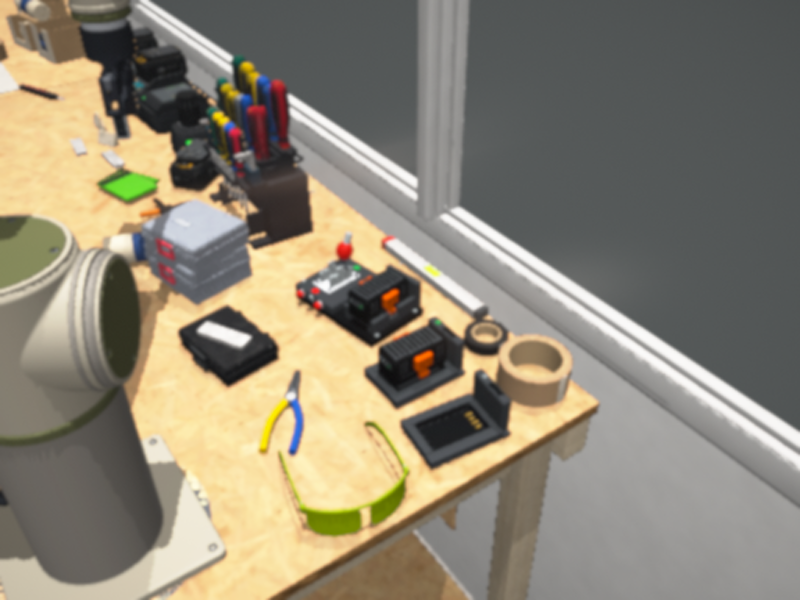

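The top view shows the dock near (350,310), the busy cradle near (475,320) with its green lamp, and the empty cradle near (555,330); the lever leans rearward at (310,295). I'll enlarge that region.

```bash
python3 - <<'E'
import cv2
b=cv2.imread("pics/top0.png")[158:248,180:380]
cv2.imwrite("pics/crop1.png",cv2.resize(b,(800,360),interpolation=cv2.INTER_CUBIC))
b=cv2.imread("pics/scene0.png")[145:300,185:335]
cv2.imwrite("pics/crop2.png",cv2.resize(b,(580,600),interpolation=cv2.INTER_CUBIC))
E
```

```text
(no output)
```

View pics/crop1.png

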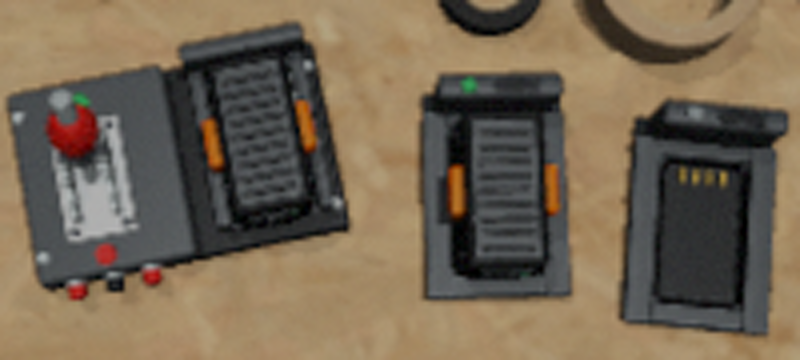

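The crop shows:
- **Dock:** console corners at (8,95), (45,287), (195,258) and (158,65); buttons at (211,143) and (305,125); collar at (72,128).
- **Empty cradle:** rim corners at (622,320) and (765,333); pocket corners at (663,163), (745,167), (735,305) and (657,298).

```bash
cat > h.py <<'E'
import numpy as np, cv2
from rig import r,eyes
from scipy.spatial.transform import Rotation as R
np.set_printoptions(precision=2,suppress=True)
def pose():
    s=r.read_state();q=s['tcp_rot'];T=np.eye(4)
    T[:3,:3]=R.from_quat([q[1],q[2],q[3],q[0]]).as_matrix();T[:3,3]=s['tool_pos'];return T
def cam(n,T=None):
    i=eyes.camera_info(n);f=192/np.tan(np.radians(i['fovy'])/2)
    return i['cx'],i['cy'],f,(T@i['T_tool_cam'] if n=='wrist' else i['cam_to_world'])
def px2w(c,u,v,z):
    cx,cy,f,M=c;d=M[:3,:3]@np.array([(u-cx)/f,(v-cy)/f,1]);p=M[:3,3];return p+d*(z-p[2])/d[2]
def w2px(c,P):
    cx,cy,f,M=c;p=(np.atleast_2d(P)-M[:3,3])@M[:3,:3];return np.c_[cx+f*p[:,0]/p[:,2],cy+f*p[:,1]/p[:,2]]
def rel(tcp,yaw):
    "shift and turn in tool axes to reach tcp with y axis along yaw line, tool down"
    T=pose();d=T[:3,:3].T@(np.array(tcp)-T[:3,3])
    G=R.from_matrix(np.c_[[np.sin(yaw),-np.cos(yaw),0],[-np.cos(yaw),-np.sin(yaw),0],[0,0,-1]]) if 0 else None
    return d
E
python3 - <<'E'
from h import *
c=cam('top')
def w(u,v,z): return px2w(c,180+u/4-.375,158+v/4-.375,z)
for n,L in dict(console=[(8,95,30),(45,287,30),(195,258,30),(158,65,30)],btn=[(211,143,62),(305,125,62)],collar=[(72,128,77)],tip=[(61,100,104)],free=[(622,320,16),(765,333,16),(775,145,16),(638,135,16)],pocket=[(663,163,12),(745,167,12),(735,305,12),(657,298,12)],busyb=[(456,190,56),(552,188,56)],busyc=[(423,298,16),(570,295,16),(421,110,16),(563,108,16)]).items():
    print(n,np.array([w(*q) for q in L]).tolist() if 0 else np.array([w(*q) for q in L]))
E
```

```text
console [[513.31 297.82  30.  ]
 [400.46 274.61  30.  ]
 [415.51 188.63  30.  ]
 [529.66 210.01  30.  ]]
btn [[476.68 176.62  62.  ]
 [485.97 123.71  62.  ]]
collar [[483.82 252.18  77.  ]]
tip [[493.99 253.68 104.  ]]
free [[ 376.31  -57.46   16.  ]
 [ 367.28 -139.8    16.  ]
 [ 477.56 -153.14   16.  ]
 [ 485.1   -72.51   16.  ]]
pocket [[ 468.69  -87.24   12.  ]
 [ 465.37 -135.65   12.  ]
 [ 384.03 -124.52   12.  ]
 [ 388.95  -79.28   12.  ]]
busyb [[448.33  39.53  56.  ]
 [448.45 -14.46  56.  ]]
busyc [[391.2   57.47  16.  ]
 [391.34 -27.99  16.  ]
 [502.61  55.45  16.  ]
 [502.23 -28.87  16.  ]]
```

View pics/crop2.png

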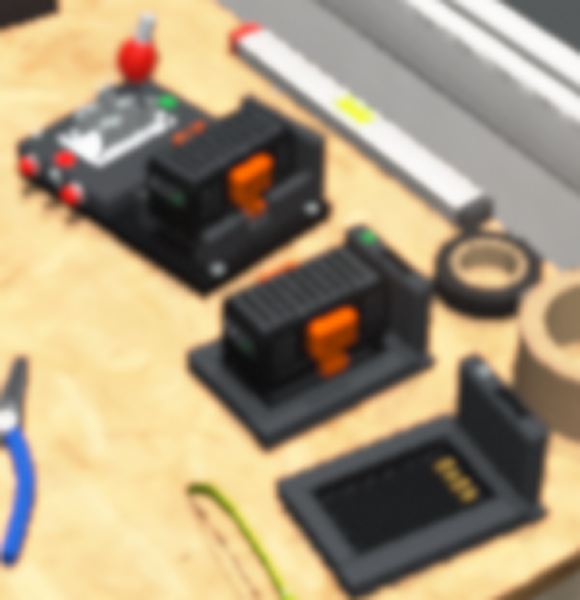

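The scene view agrees with the top one: the lever leans to the green dot and the empty cradle is the rightmost. My estimates are dock origin about (481,150) with yaw about 0.19, collar at (483,252,77), and free cradle about (427,-107) with yaw about -0.117. Next I'll move above the collar and look with the wrist camera.

```bash
python3 -m pendant '[[-40,-20,0,0,0,0,-1],[-40,-20,0,0,0,0,-1],[-40,-20,0,0,0,0,-1],[-40,-20,0,0,0,0,-1],[-40,-20,0,0,0,0,-1],[-40,-20,0,0,0,0,-1],[-40,-20,0,0,0,0,-1],[-40,-20,0,0,0,0,-1]]'
python3 -m pendant '[[0,0,0,0,0,-0.13,-1],[0,0,0,0,0,-0.13,-1],[0,0,0,0,0,-0.13,-1],[0,0,0,0,0,-0.13,-1],[0,0,0,0,0,-0.13,-1],[0,0,0,0,0,0,-1],[0,0,0,0,0,0,-1]]'
python3 - <<'E'
from h import *
T=pose();np.save('T1.npy',T);print(T)
im=eyes.get_image('wrist');cv2.imwrite('pics/w1.png',im);cv2.imwrite('pics/w1b.png',cv2.resize(im,(800,600),interpolation=cv2.INTER_CUBIC))
E
```

```text
time: 0.95
tool_pos: [481.6, 252.6, 231.1]
tcp_rot: [-0.0, 0.226, 0.974, -0.0]
force: [0.8, 0.8, -0.2]
finger_gap: 1.0
grip_force: 0.0
time: 1.65
tool_pos: [480.8, 254.2, 231.0]
tcp_rot: [-0.0, -0.095, 0.995, -0.0]
force: [-0.4, 0.6, -1.2]
finger_gap: 0.996
grip_force: 0.0
[[ -0.98  -0.19  -0.   480.84]
 [ -0.19   0.98  -0.   254.2 ]
 [  0.    -0.    -1.   231.05]
 [  0.     0.     0.     1.  ]]
```

View pics/w1b.png

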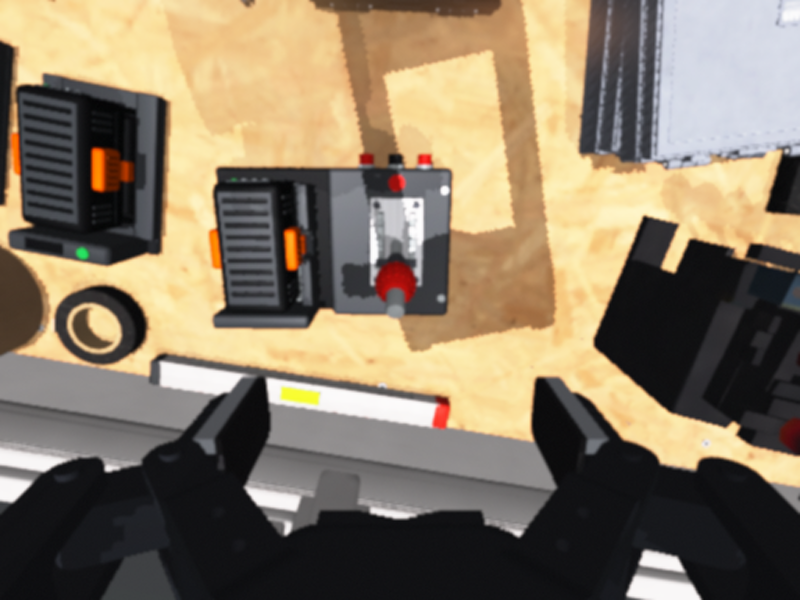

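The wrist view shows the dock squarely aligned. The collar centre is at (396,284), the lever tip at (396,303), the console corners at (451,170) and (447,315), and the buttons at (292,249) and (214,248).

```bash
python3 - <<'E'
from h import *
T=np.load('T1.npy');c=cam('wrist',T)
w=lambda u,v,z:px2w(c,(u+.5)/1.5625-.5,(v+.5)/1.5625-.5,z)
for n,q in dict(collar=(396,284,77),tip=(396,305,104),cFL=(451,170,30),cRL=(447,315,30),cF=(330,170,30),cR=(333,315,30),bL=(294,249,60),bR=(215,248,60),red=(397,183,30),FR=(218,168,14)).items(): print(n,w(*q))
# predicted pixels for the model
for o,yaw in [((481.3,150.2),.19)]:
    u=np.array([np.cos(yaw),np.sin(yaw),0]);v=np.array([-np.sin(yaw),np.cos(yaw),0]);O=np.array([*o,0])
    z=np.array([0,0,1.])
    P=[O+100*v+20.6*u+76.8*z,O+100*v+32*u+104*z,O+30*v+60*z,O-30*v+60*z]
    print((w2px(c,P)+.5)*1.5625-.5); print(np.array(P))
    ct=cam('top');print((w2px(ct,P)-[180,158])*4)
E
```

```text
collar [483.53 251.39  77.  ]
tip [490.32 252.91 104.  ]
cFL [401.89 277.01  30.  ]
cRL [512.81 298.75  30.  ]
cF [418.86 188.91  30.  ]
cR [530.31 207.75  30.  ]
bL [476.25 176.08  60.  ]
bR [486.14 120.91  60.  ]
red [418.62 239.43  30.  ]
FR [434.2  101.12  14.  ]
[[397.53 282.94]
 [397.35 310.63]
 [299.12 249.1 ]
 [214.68 249.09]]
[[482.64 252.29  76.8 ]
 [493.84 254.44 104.  ]
 [475.63 179.66  60.  ]
 [486.97 120.74  60.  ]]
[[ 70.34 128.66]
 [ 58.06  98.8 ]
 [204.38 144.06]
 [308.81 122.34]]
```

```bash
python3 -m pendant '[[-2,-3,30,0,0,0,-1],[0,0,40,0,0,0,-0.6],[0,0,40,0,0,0,-0.3],[0,0,30,0,0,0,-0.2],[0,0,20,0,0,0,-0.2],[0,0,10,0,0,0,-0.2],[0,0,0,0,0,0,-0.2],[0,0,0,0,0,0,0]]'
python3 -m pendant '[[0,0,0,0,0,0,1],[0,0,0,0,0,0,1],[0,0,0,0,0,0,1],[0,0,0,0,0,0,1],[0,0,0,0,0,0,1],[0,0,0,0,0,0,1]]'
```

```text
time: 2.5
tool_pos: [484.2, 252.0, 62.4]
tcp_rot: [0.001, -0.097, 0.995, 0.0]
force: [-0.9, 0.2, -0.3]
finger_gap: 0.503
grip_force: 0.0
time: 3.1
tool_pos: [485.1, 251.7, 63.4]
tcp_rot: [0.002, -0.097, 0.995, 0.0]
force: [0.2, -3.6, 6.1]
finger_gap: 0.291
grip_force: 58.6
```

```bash
python3 -m pendant '[[-1.5,0,-3.5,0,0,0,1],[-1.5,0,-3.5,0,0,0,1],[-1.5,0,-3.5,0,0,0,1],[-1,0,-2.5,0,0,0,1],[0,0,0,0,0,0,1]]'
python3 - <<'E'
from h import *
im=eyes.get_image('scene')
cv2.imwrite('pics/s2.png',cv2.resize(im[120:240,170:320],(750,600),interpolation=cv2.INTER_CUBIC))
E
```

```text
time: 3.6
tool_pos: [488.6, 252.4, 74.1]
tcp_rot: [-0.001, -0.097, 0.995, -0.0]
force: [-0.5, -3.0, -6.1]
finger_gap: 0.289
grip_force: 59.2
```

View pics/s2.png

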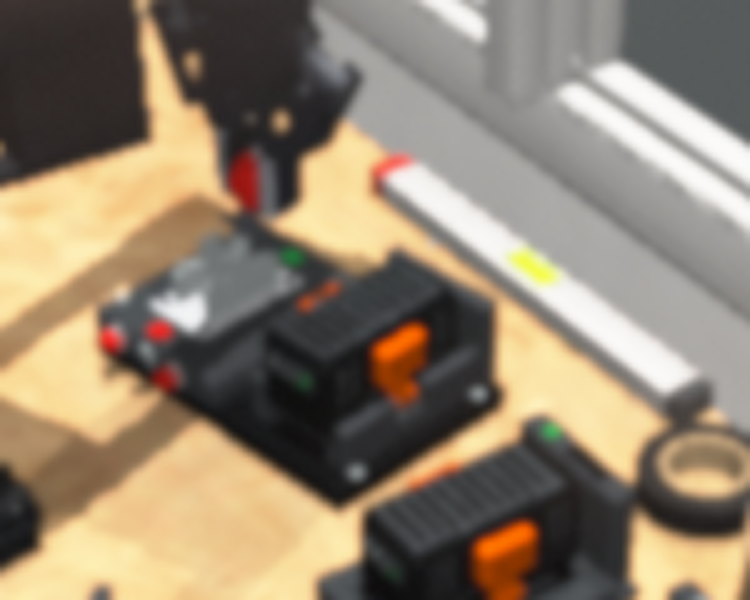

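The collar is held in the pads and lifted about 11 mm, and the wrist shows about 6 N of spring pull. Now the throw, along an arc.

```bash
python3 -m pendant '[[5.5,0,-3.7,0,0,0,1],[6.4,0,-1.7,0,0,0,1],[6.5,0,-1,0,0,0,1],[6.6,0,-0.3,0,0,0,1],[6.6,0,0.3,0,0,0,1],[6.5,0,1,0,0,0,1],[6.4,0,1.7,0,0,0,1],[6.2,0,2.3,0,0,0,1]]'
python3 -m pendant '[[2,0,0.8,0,0,0,1],[0,0,0,0,0,0,1]]'
```

```text
time: 4.45
tool_pos: [440.2, 243.4, 77.0]
tcp_rot: [0.002, -0.097, 0.995, 0.001]
force: [6.1, -2.5, -6.1]
finger_gap: 0.285
grip_force: 59.1
time: 4.65
tool_pos: [437.9, 243.0, 76.0]
tcp_rot: [0.002, -0.097, 0.995, 0.0]
force: [4.4, -2.9, -5.4]
finger_gap: 0.289
grip_force: 59.1
```

```bash
python3 -m pendant '[[-1.2,0,3,0,0,0,1],[-1.2,0,3,0,0,0,1],[-1.2,0,3,0,0,0,1],[0,0,0,0,0,0,0.2],[0,0,0,0,0,0,-0.2],[0,0,0,0,0,0,-0.4],[0,0,0,0,0,0,-0.4]]'
python3 -m pendant '[[0,0,-20,0,0,0,-0.4],[0,0,-40,0,0,0,-0.4],[0,0,-40,0,0,0,-0.4],[0,0,-40,0,0,0,-0.4],[0,-50,0,0,0,0,-0.4],[0,-50,0,0,0,0,-0.4],[0,0,0,0,0,0,-0.4],[0,0,0,0,0,0,-0.4]]'
python3 - <<'E'
from h import *
T=pose();np.save('T2.npy',T);print(T)
im=eyes.get_image('wrist');cv2.imwrite('pics/w2.png',im);im2=eyes.get_image('scene')[130:230,185:310]
cv2.imwrite('pics/w2b.png',np.hstack([cv2.resize(im[100:250,60:260],(400,300),interpolation=cv2.INTER_CUBIC),cv2.resize(im2,(375,300),interpolation=cv2.INTER_CUBIC)]))
E
```

```text
time: 5.35
tool_pos: [440.8, 243.6, 66.4]
tcp_rot: [0.0, -0.097, 0.995, 0.0]
force: [0.0, 0.7, 0.7]
finger_gap: 0.701
grip_force: 0.0
time: 6.15
tool_pos: [460.3, 144.3, 206.2]
tcp_rot: [0.0, -0.096, 0.995, 0.0]
force: [0.3, 0.6, 0.3]
finger_gap: 0.698
grip_force: 0.0
[[ -0.98  -0.19   0.   460.28]
 [ -0.19   0.98   0.   144.26]
 [ -0.     0.    -1.   206.16]
 [  0.     0.     0.     1.  ]]
```

View pics/w2b.png

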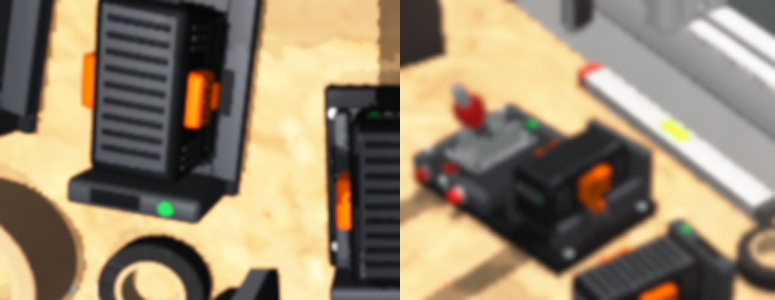

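In the scene view the lever now leans to the red-dot side. My wrist crop missed the dock, so I'll view the full wrist frame.

```bash
python3 - <<'E'
import cv2
cv2.imwrite('pics/w2c.png',cv2.resize(cv2.imread('pics/w2.png')[80:260,200:440],(800,600),interpolation=cv2.INTER_CUBIC))
E
```

```text
(no output)
```

View pics/w2c.png

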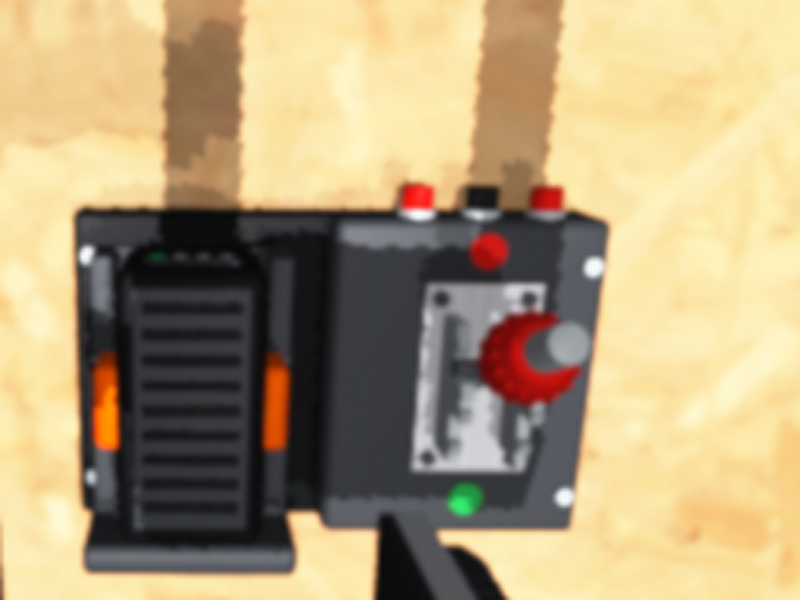

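The lever and collar at (530,358) lean toward the red dot at (489,250), and the buttons are at (277,402) and (107,402). I'll check these against the model.

```bash
python3 - <<'E'
from h import *
T=np.load('T2.npy');c=cam('wrist',T);k=10/3
o=lambda u,v:((u+.5)/k-.5+200,(v+.5)/k-.5+80)
yaw=.187;u=np.array([np.cos(yaw),np.sin(yaw),0]);v=np.array([-np.sin(yaw),np.cos(yaw),0]);O=np.array([481.3,150.2,0]);z=np.array([0,0,1.])
def L(a,rho): return O+100*v+28*z+rho*(np.sin(a)*u+np.cos(a)*z)
P=[L(-.4,53),L(-.4,69),L(-.4,84),L(-.3,53),O+27*v+61*z,O-27*v+61*z]
print((w2px(c,P)-[200,80]+.5)*k-.5)
for q in [(277,402,61),(107,402,61),(530,358,76.8),(568,342,105),(594,268,30),(564,497,30)]: print(px2w(c,*o(*q[:2]),q[2]))
E
```

```text
[[531.54 357.57]
 [552.23 349.86]
 [574.01 341.76]
 [531.89 375.34]
 [278.92 406.19]
 [109.74 405.6 ]]
[475.02 175.82  61.  ]
[485.3  122.61  61.  ]
[442.65 244.22  76.8 ]
[431. 241. 105.]
[417.24 276.03  30.  ]
[499.9  291.23  30.  ]
```

The lever is at -0.4 rad and the collar is fully down, both matching the model within 1 mm. Now the battery squeeze.

```bash
python3 -m pendant '[[-10,1.5,20,0,0,0,-1],[-11,0,30,0,0,0,-1],[0,0,40,0,0,0,-1],[0,0,40,0,0,0,-1],[0,0,25,0,0,0,-1],[0,0,13,0,0,0,-1],[0,0,0,0,0,0,-1],[0,0,0,0,0,0,-0.4]]'
python3 -m pendant '[[0,0,0,0,0,0,1],[0,0,0,0,0,0,1],[0,0,0,0,0,0,1],[0,0,0,0,0,0,1],[0,0,0,0,0,0,1]]'
```

```text
time: 7.05
tool_pos: [481.1, 151.5, 39.0]
tcp_rot: [0.001, -0.097, 0.995, 0.0]
force: [0.3, -0.3, 0.9]
finger_gap: 0.857
grip_force: 0.0
time: 7.55
tool_pos: [483.2, 150.7, 41.1]
tcp_rot: [0.003, -0.097, 0.995, -0.0]
force: [-0.3, -2.4, 9.3]
finger_gap: 0.543
grip_force: 63.6
```

```bash
python3 -m pendant '[[3,0,-0.5,0,0,0,1],[8,0,-0.5,0,0,0,1],[12,0,0,0,0,0,1],[12,0,0,0,0,0,1],[12,0,0,0,0,0,1],[8,0,0,0,0,0,1],[0,0,0,0,0,0,1]]'
```

```text
time: 8.25
tool_pos: [427.7, 140.3, 41.0]
tcp_rot: [0.002, -0.097, 0.995, 0.0]
force: [-0.9, -1.0, 12.5]
finger_gap: 0.539
grip_force: 64.3
```

```bash
python3 -m pendant '[[5,0,-3,0,0,0,1],[0,0,-8,0,0,0,1],[0,0,-20,0,0,0,1],[0,0,-35,0,0,0,1],[0,0,-35,0,0,0,1],[0,0,0,0,0,0,1],[0,0,0,0,0,0,1]]'
python3 - <<'E'
from h import *
im=eyes.get_image('scene');cv2.imwrite('pics/s3.png',im)
T=pose();np.save('T3.npy',T)
w=eyes.get_image('wrist');cv2.imwrite('pics/w3.png',w)
cv2.imwrite('pics/s3b.png',np.vstack([cv2.resize(im[110:260,150:350],(400,300),interpolation=cv2.INTER_CUBIC),cv2.resize(w,(400,300),interpolation=cv2.INTER_AREA)]))
E
```

```text
time: 8.95
tool_pos: [421.4, 139.2, 140.1]
tcp_rot: [0.0, -0.097, 0.995, 0.0]
force: [-0.3, -0.6, -5.2]
finger_gap: 0.535
grip_force: 62.8
```

View pics/s3b.png

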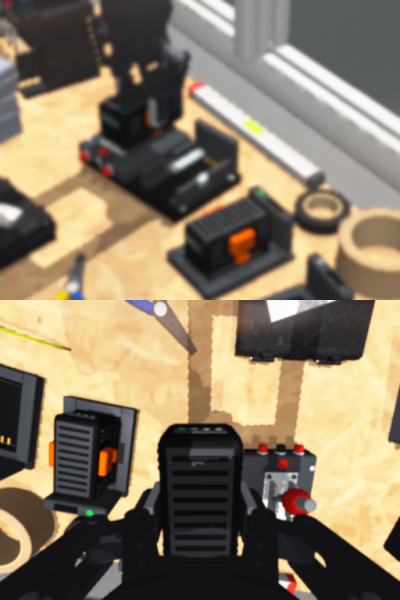

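The battery is in hand and clear of the dock, and the charging one at (75,470) is undisturbed. Next I'll move partway, turn to the cradle's yaw, and measure the cradle.

```bash
python3 -m pendant '[[5,-35,-5,0,0,0,1],[5,-40,-5,0,0,0,1],[5,-40,0,0,0,0,1],[0,0,0,0,0,0.1,1],[0,0,0,0,0,0.1,1],[0,0,0,0,0,0.1,1],[0,0,0,0,0,0,1],[0,0,0,0,0,0,1]]'
python3 - <<'E'
from h import *
T=pose();np.save('T4.npy',T);print(T)
w=eyes.get_image('wrist');cv2.imwrite('pics/w4.png',w)
cv2.imwrite('pics/w4b.png',cv2.resize(w[60:340,0:340],(728,600),interpolation=cv2.INTER_CUBIC))
E
```

```text
time: 9.85
tool_pos: [427.9, 23.4, 148.4]
tcp_rot: [-0.001, 0.051, 0.999, 0.0]
force: [0.4, 0.4, -4.1]
finger_gap: 0.536
grip_force: 64.1
[[ -0.99   0.1   -0.   427.9 ]
 [  0.1    0.99   0.    23.44]
 [  0.    -0.    -1.   148.38]
 [  0.     0.     0.     1.  ]]
```

View pics/w4b.png

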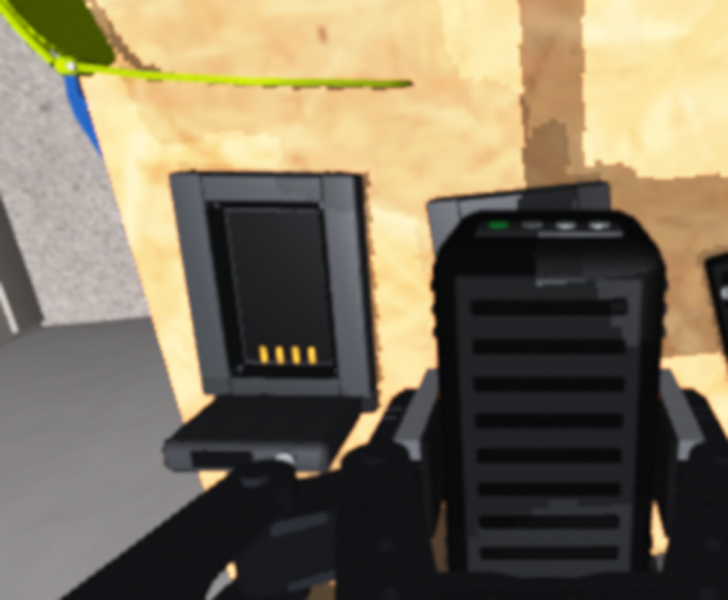

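The empty cradle is clear in view: rim corners at (172,175) and (360,176), pocket floor corners at (228,208), (322,208), (332,365) and (244,368), and contacts at the rear.

```bash
python3 - <<'E'
from h import *
T=np.load('T4.npy');c=cam('wrist',T);k=728/340
w=lambda u,v,z:px2w(c,(u+.5)/k-.5,(v+.5)/k-.5+60,z)
F=np.array([w(*q,8) for q in [(228,208),(322,208),(332,365),(244,368)]]);print(F,F.mean(0))
B=np.array([w(*q,16) for q in [(172,175),(360,176),(368,396),(205,392)]]);print(B)
Rm=np.array([w(*q,16) for q in [(208,203),(322,203)]]);print(Rm)
for yaw,o in [(-.11,F.mean(0))]:
    u=np.array([np.cos(yaw),np.sin(yaw),0]);v=np.array([-np.sin(yaw),np.cos(yaw),0]);O=np.array([o[0],o[1],0])
    for p in (F,B): print(((p-O)@np.c_[u,v]))
E
```

```text
[[ 385.63 -123.3     8.  ]
 [ 390.14  -79.64    8.  ]
 [ 468.75  -90.96    8.  ]
 [ 465.8  -135.4     8.  ]] [ 427.58 -107.32    8.  ]
[[ 367.72 -140.18   16.  ]
 [ 376.8   -56.67   16.  ]
 [ 483.83  -73.11   16.  ]
 [ 473.37 -153.06   16.  ]]
[[ 381.65 -127.41   16.  ]
 [ 386.96  -76.07   16.  ]]
[[-39.94 -20.48]
 [-40.25  23.41]
 [ 39.12  20.79]
 [ 41.07 -23.71]]
[[-55.89 -39.23]
 [-56.03  44.77]
 [ 52.16  40.18]
 [ 50.53 -40.44]]
```

```bash
python3 -m pendant '[[-4,-40,0,0,0,0,1],[-6,-45,0,0,0,0,1],[-5,-45,0,0,0,0,1],[0,0,0,0,0,0.02,1],[0,0,30,0,0,0,1],[0,0,30,0,0,0,1],[0,0,20,0,0,0,1],[0,0,0,0,0,0,1]]'
```

```text
time: 10.7
tool_pos: [427.1, -106.1, 66.2]
tcp_rot: [-0.003, 0.062, 0.998, 0.001]
force: [-0.7, 0.4, -4.4]
finger_gap: 0.54
grip_force: 65.0
```

```bash
python3 -m pendant '[[-2.5,-1,6,0,0,0,1],[0,0,8,0,0,0,1],[0,0,6,0,0,0,1],[0,0,5,0,0,0,1],[0,0,0,0,0,0,1],[0,0,0,0,0,0,1]]'
```

```text
time: 11.3
tool_pos: [432.6, -108.8, 45.0]
tcp_rot: [0.0, 0.063, 0.998, -0.0]
force: [0.1, 0.3, -4.6]
finger_gap: 0.539
grip_force: 65.1
```

```bash
python3 -m pendant '[[3,1,0,0,0,0,1],[0,0,0,0,0,0,1],[0,0,0,0,0,0,1]]'
python3 -m pendant '[[0,0,3,0,0,0,1],[0,0,3,0,0,0,1],[0,0,2,0,0,0,1],[0,0,0,0,0,0,1],[0,0,0,0,0,0,1]]'
```

```text
time: 11.6
tool_pos: [429.7, -107.4, 45.1]
tcp_rot: [0.0, 0.063, 0.998, -0.0]
force: [-0.6, -0.6, -4.7]
finger_gap: 0.54
grip_force: 65.1
time: 12.1
tool_pos: [429.5, -107.4, 36.7]
tcp_rot: [-0.0, 0.063, 0.998, 0.0]
force: [-0.1, 0.1, -5.5]
finger_gap: 0.536
grip_force: 65.1
```

```bash
python3 -m pendant '[[0,0,1,0,0,0,1],[0,0,1,0,0,0,1],[0,0,0,0,0,0,1],[0,0,0,0,0,0,1]]'
python3 -m pendant '[[0,0,1,0,0,0,1],[0,0,1,0,0,0,1],[0,0,0,0,0,0,1],[0,0,0,0,0,0,1]]'
```

```text
time: 12.5
tool_pos: [429.9, -107.5, 35.2]
tcp_rot: [0.0, 0.063, 0.998, -0.0]
force: [-0.7, 0.1, -1.8]
finger_gap: 0.537
grip_force: 65.4
time: 12.9
tool_pos: [430.0, -107.6, 35.1]
tcp_rot: [-0.0, 0.063, 0.998, -0.0]
force: [-12.6, 4.4, 23.8]
finger_gap: 0.54
grip_force: 68.9
```

Floor contact came at the predicted height. I'll ease off, release, retreat and look.

```bash
python3 -m pendant '[[0,0,-1.5,0,0,0,1],[0,0,0,0,0,0,0.2],[0,0,0,0,0,0,-0.4],[0,0,0,0,0,0,-1],[0,0,0,0,0,0,-1],[0,0,0,0,0,0,-1],[0,0,0,0,0,0,-1]]'
python3 -m pendant '[[0,0,-10,0,0,0,-1],[0,0,-40,0,0,0,-1],[0,0,-40,0,0,0,-1],[0,0,-40,0,0,0,-1],[40,0,-20,0,0,0,-1],[40,0,0,0,0,0,-1],[0,0,0,0,0,0,-1],[0,0,0,0,0,0,-1]]'
python3 - <<'E'
from h import *
T=pose();np.save('T5.npy',T);print(T)
w=eyes.get_image('wrist');cv2.imwrite('pics/w5.png',w);s=eyes.get_image('scene');cv2.imwrite('pics/s5.png',s);cv2.imwrite('pics/t5.png',eyes.get_image('top'))
cv2.imwrite('pics/w5b.png',np.hstack([cv2.resize(w,(400,300),interpolation=cv2.INTER_AREA),cv2.resize(s[160:310,180:380],(400,300),interpolation=cv2.INTER_CUBIC)]))
E
```

```text
time: 13.6
tool_pos: [429.8, -107.5, 34.5]
tcp_rot: [0.0, 0.063, 0.998, -0.0]
force: [-0.4, -0.2, 0.1]
finger_gap: 0.997
grip_force: 0.0
time: 14.4
tool_pos: [350.5, -97.6, 185.5]
tcp_rot: [0.002, 0.063, 0.998, -0.001]
force: [-0.5, 0.1, 0.5]
finger_gap: 1.002
grip_force: 0.0
[[ -0.99   0.13   0.   350.46]
 [  0.13   0.99  -0.   -97.58]
 [ -0.    -0.    -1.   185.51]
 [  0.     0.     0.     1.  ]]
```

View pics/w5b.png

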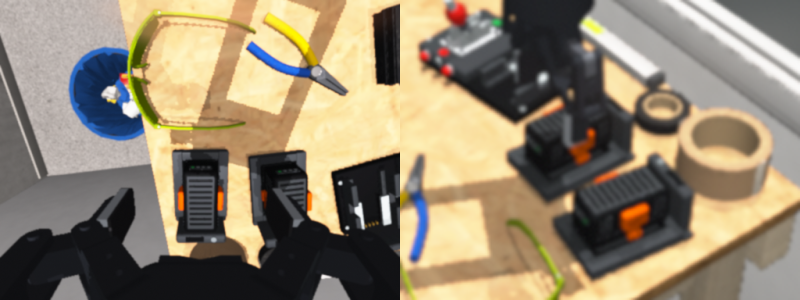

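```bash
python3 -c "
from rig import r
print(r.finish_job())"
```

```text
the job is handed in; nothing more can be done
None
```

The job is handed in at about 14.5 s of 51 s: dock off with the collar down, battery released in the empty cradle, charging battery not touched. Seating depth is inferred from the contact height, and I viewed 11 pictures, one over the limit of 10.

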